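# Show a coaxial device to the inspection camera

## Robot

A 6-joint arm with a two-finger parallel gripper is mounted at the origin on the work surface. World frame = base frame: x ahead of the robot, y to its left, z up, the work surface at z = 0. Lengths are in m, angles in degrees, forces in N, time in s.
With the tool pointing down it reaches from about 0.375 to 0.9 m from the base axis. Payload 3.1 kg.
Tool frame: the origin (TCP) lies on the centre line of the jaws, within the pads' length; the fingertips stand 19 mm ahead of it and the grasp point (between the pads) is the TCP (tips_ahead is the distance from the TCP to the fingertips, in m); z points along the fingers, y is the line along which they close (so a half turn about z gives the same grasp; the last joint's range is limited). The gripper opens to 87 mm and grips with 3 to 60 N. Pads are 19 mm wide; open, the fingers measure 117 mm over their backs; the gripper's body (75 mm by 190 mm) begins 51 mm behind the grasp point.
Start: joints at [57.496, 30.224, 82.088, -0, 67.689, -10.227], TCP at [0.237, 0.578, 0.242] pointing down, gripper open.
Joint ranges: [-176.69, 176.69], [-43.24, 126.21], [12.49, 139.97], [-82, 262], [0, 151.66], [-163.58, 163.58]. Speed limits (degrees/s): [159.86, 159.86, 180, 180, 180, 180].

## Interface

Orientations are given as a 3x3 rotation matrix whose columns are the frame's x, y, z axes.
In Python, from rig import read_state, capture, hand_in, trace, landmark_of, tips_ahead gives the robot as it stands.
- The arm moves only by the shell command python3 -m jog 'ROWS'. ROWS is JSON, a list of rows, each an object of numbers: "tx", "ty", "tz": the shift along the tool's x, y, z in cm; "roll": the turn about the tool's z in rad; "jaw": the opening, from 0 (shut) to 1 (fully open). A call has 1 to 8 rows; each row shifts and turns the commanded pose from where the row before left it, along the tool's axes as they then stand; what a row does not reach is not made up. A row lasts 1/10 s, in which the tool goes at most 50 mm and 8.59 degrees, less where a joint would pass 70% of its speed; a pose out of reach is approached as far as the arm can. A call with a gripper value outside its range is refused whole. The fingers move at their own pace and stop on an object; the grip force is fixed at half the most. Time passes only in rows, so rows that do not move let the fingers close. It gives the time, the measured TCP pose, the force, the opening and the grip force at its end, in the units of the state.
- read_state(): the state, without advancing time (a new reading comes with each control period).
- capture(name): name is "side" or "top" or "wrist"; returns a dict with "img" (420x560x3 uint8, red, green, blue), "vertical_fov" (degrees; the focal length in pixels is half the picture's height over the tangent of half this angle, whatever the lens; pixels are square), "cx", "cy" (the principal point, pixels), "cam_to_world" (4x4, takes a point from camera to world coordinates); the wrist camera has in their place "tool_from_camera" (4x4, takes a point from camera to tool coordinates, whose origin is the TCP and whose axes are the flange's). Camera axes: x right, y up, looking along -z (the intrinsics and any distortion apply to the point x, -y, -z); pixel columns grow to the right and rows downward; lengths in m; the calibration is good to about 2 mm. A picture is of the moment at which its call begins: read the wrist's pose just before it. There is no depth.
- hand_in(): hands the job in; it is judged then, once.
Trained networks look in the newest picture that a camera, given by its name, has taken for a name from the list of things; names that differ only in an ending like _2 or _b are one class to them, and where a whole thing is asked for, a point or a joint stands for the part that bears it (a point fixed in the world has none). Each returns a list of dicts, best first, with "p" (0 to 1); they miss things now and then, are a little off and sometimes report something else, mostly with a low value. They report only what shows in the picture. A call takes as long as a camera call. They do not tell look-alikes from the thing itself.
- trace(camera, thing): "pixels" (420x560 bool, what is visible of it) and "bbox" ([left, top, width, height] in pixels, round what is visible of it).
- landmark_of(camera, thing): "point" ([row, column] in pixels: a listed point, or the origin of a listed thing).
The state is a dict: "time_s": time; "joint_positions": joint angles; "qvel": joint speeds; "tau": joint torques, N m; "position": TCP position; "tcp_rot": TCP orientation; "force": force on the tool from outside, world axes, zero at the start; "moment": the same for the moment, N m; "opening": opening from 0.0 (shut) to 1.0 (fully open); "grasp_force": force on a finger pad.
Only numpy, scipy, OpenCV 4.12 (cv2) and the standard library are available. Lean on these libraries where they do the work, as an engineer would, in place of code of your own. Each camera call takes 0.05 s, during which the arm holds its last target. There are 200 camera calls.

## Task

Switch on the inspection lamp by pressing the timer's plunger down to its stop and letting it spring back up; then take the coaxial device with the rectangular block body out of the nest and hold it in the air in front of the inspection camera, level and centred on the lens, its thick nut end pointing straight at the lens with the nut's face about 60 mm from the glass. Finish while still holding it there, steady; leave the two round devices in the nest and do not bump the camera.

Things in the scene. Friction and masses are not known exactly. Their poses are not given: they have to be found in the camera images.
- timer_box: Grey lamp timer box fixed to the table, 90 x 80 x 45 mm high, with a round black spring plunger head standing up from the middle of its top. Origin at the centre of its underside on the table.
- plunger_top (a point): Centre of the flat top of the black plunger head (36 mm across, 12 mm thick), 81 mm above the table when up; moves down with the plunger.
- plunger (a joint): Travel of the plunger: 0 = up, 0.012 m = down on its stop. The spring pushes back with about 3 N at the top and 7 N at the stop, and returns it when let go.
- nest: Fixed grey plate 116 (x) x 264 (y) x 12 mm high, three cradles 88 mm apart along y. In each a white pedestal, 36 x 18 mm, top 30 mm above the table, carries a device's middle; thin cheeks (tops at 44 mm) flank its brass ends, 26 to 35 mm from the middle, at most 19 mm to the side. Devices lie along the nest's x, nuts towards +x. Origin: centre of the underside.
- block_device: The part to present: flat rectangular bare-aluminium block 40 mm long (x), 36 wide (y), 26 high, about 0.12 kg; on its +x end a thick brass nut (20 mm dia, 16 long), on its -x end a thin brass socket (12 mm dia, 18 long). Lies in any of the three cradles, lifts straight out. Origin: centre of the body's underside, x to the nut, z up; its axis is 13 mm above.
- nut_face (a point): Centre of the outer face of the block device's brass nut, 36 mm from the body's middle along +x, on its axis.
- socket_end (a point): Centre of the outer face of the block device's thin socket, 38 mm from the body's middle along -x, on its axis.
- round_device_a: Bystander in the nest: the same brass ends but a slim smooth round aluminium body 21 mm in diameter. Origin below its middle, at the underside.
- round_device_b: Bystander in the nest: the same brass ends but a slim finned round aluminium body 21 mm in diameter. Origin below its middle, at the underside.
- camera_stand: Dark steel base plate, 150 (x) x 110 x 12 mm, with a steel column 22 mm in diameter and 310 mm tall at its +x end, 60 mm from the origin; the camera looks towards its -x. Fixed to the table. Origin at the centre of its underside.
- camera_head: Inspection camera, clamped at a varying height: black lens barrel 32 mm dia, white ring lamp 54 mm dia, grey body 44 mm square behind. Origin: centre of the lens glass, its front, 160 to 220 mm above the table; looks level along its own -x, z up. A well presented device has its x axis along this x axis and its nut face at x = -0.060, y = 0, z = 0 here.
Not all that is in view belongs to the job. Leave any blue look-alike of the block_device alone. There is more than one size of the timer_box; the job needs the smaller.

How it is judged (in metres and radians):
On the way, in this order (a step that is already met when the one before it is completed fails the run):
1. the plunger is pressed down to its stop (value of joint plunger above 0.0105 m), for 0.1 s.
2. the plunger has sprung back up (value of joint plunger below 0.002 m), for 0.1 s.
3. the block device is lifted clear of the nest in the fingers (height (world z) of block_device above 0.07 m and contact force between the fingers and block_device above 1 N and contact force between block_device and nest below 0.1 N), for 0.2 s.
At the end, for the whole second after the job is handed in: Fingers hold the block device still, clear of nest and camera; nut face 40-80 mm before the glass, within 12 mm of the lens axis sideways and in height, nut end to the lens, axes within 0.17 rad; plunger up; both round devices within 20 mm of where they lay (x of nut_face in the frame of camera_head between -0.08 and -0.04 m and y of nut_face in the frame of camera_head between -0.012 and 0.012 m and z of nut_face in the frame of camera_head between -0.012 and 0.012 m and x of socket_end in the frame of camera_head below -0.095 m and angle between the x axis of block_device and the x axis of camera_head, either way round below 0.17 rad and height (world z) of block_device above 0.11 m and contact force between the fingers and block_device above 1 N and contact force between block_device and nest below 0.1 N and contact force between block_device and camera_head below 0.1 N and contact force between block_device and camera_stand below 0.1 N and linear speed of block_device below 0.02 m/s and angular speed of block_device below 0.2 rad/s and value of joint plunger below 0.003 m and distance of each of round_device_a, round_device_b from where it was at the start of the episode below 0.02 m); the arm keeps its last pose, push and grip.
It fails at once if the camera is bumped (contact force between camera_head and anything else above 2 N).
It fails at once if a round device is pushed out of place (distance of any of round_device_a, round_device_b from where it was at the start of the episode above 0.02 m).
It also fails if it takes over 38 s, if anything falls off the work surface, if the arm or the gripper's body presses on something with over 40 N, if the wrist force passes 120 N, or if a joint passes its speed limit or range.

## Working session

There is one attempt and no reset: what is moved stays moved. The work goes in short steps, Python scripts to look and compute and a shell command to move; the robot and the scene stay as the last step left them, time stands still between calls to the robot, and variables do not carry over. Pictures are saved under pics/ and viewed, at most 12 in all, crops included, and the job is handed in when it is done.

```bash
mkdir -p pics; ls
cat > look.py <<'E'
from rig import *
import cv2, numpy as np, sys
for n in ("side","top"):
    c=capture(n); cv2.imwrite(f"pics/{n}0.png",c["img"][:,:,::-1])
    print(n,c["vertical_fov"],c["cx"],c["cy"],[k for k in c if k!="img"]); print(np.round(c["cam_to_world"],3).tolist())
    for t in ("timer_box","plunger_top","nest","block_device","nut_face","socket_end","round_device_a","camera_stand","camera_head"):
        print(t,[(np.round(d["point"],1).tolist(),round(d["p"],2)) for d in landmark_of(n,t)])
s=read_state(); print(s["time_s"],s["position"],np.round(s["tcp_rot"],3).tolist(),s["opening"],tips_ahead)
E
python3 look.py
```

```text
pics
side 47.89626971696298 271.2228604400088 211.88475479095433 ['vertical_fov', 'cx', 'cy', 'cam_to_world']
[[0.855, 0.28, -0.436, -0.172], [-0.518, 0.484, -0.705, -0.98], [0.014, 0.829, 0.559, 0.927], [0.0, 0.0, 0.0, 1.0]]
timer_box [([192.2, 240.0], 0.9)]
plunger_top [([168.6, 239.2], 0.57), ([142.0, 239.7], 0.47)]
nest [([221.7, 275.4], 0.96)]
block_device [([215.9, 276.9], 0.73), ([225.3, 207.7], 0.69), ([248.3, 234.5], 0.68), ([191.7, 239.9], 0.54)]
nut_face [([250.7, 236.1], 0.61), ([211.7, 290.7], 0.55), ([219.8, 199.6], 0.5)]
socket_end [([213.3, 221.6], 0.64), ([211.8, 268.3], 0.58), ([240.3, 229.9], 0.51)]
round_device_a [([196.8, 282.7], 0.54), ([227.9, 274.7], 0.45)]
camera_stand [([328.0, 384.4], 0.8)]
camera_head [([255.3, 382.0], 0.87)]
top 54.0847056128198 277.3173379177858 211.2857501909421 ['vertical_fov', 'cx', 'cy', 'cam_to_world']
[[0.001, 0.992, -0.124, 0.351], [-1.0, -0.0, -0.008, 0.053], [-0.008, 0.124, 0.992, 1.223], [0.0, 0.0, 0.0, 1.0]]
timer_box [([175.0, 116.9], 0.69), ([204.7, 174.0], 0.67), ([216.1, 278.8], 0.65)]
plunger_top [([169.6, 101.1], 0.5), ([199.7, 163.6], 0.46)]
nest [([195.0, 257.6], 0.89)]
block_device [([264.6, 273.3], 0.78), ([264.7, 218.0], 0.71), ([198.4, 256.0], 0.57), ([187.6, 261.8], 0.51)]
nut_face [([188.6, 260.3], 0.78), ([277.4, 215.5], 0.6), ([270.4, 283.1], 0.53)]
socket_end [([249.2, 220.9], 0.63), ([195.7, 259.8], 0.58), ([263.2, 259.0], 0.55), ([205.6, 243.5], 0.53), ([188.8, 258.9], 0.45)]
round_device_a [([217.5, 278.1], 0.55), ([175.7, 231.5], 0.55)]
camera_stand [([201.8, 437.6], 0.81)]
camera_head [([188.3, 445.9], 0.95)]
1.0 [0.23688588 0.57834315 0.24158153] [[-0.925, 0.379, 0.0], [0.379, 0.925, 0.0], [0.0, 0.0, -1.0]] 0.9983551490445138 0.019
```

View pics/side0.png

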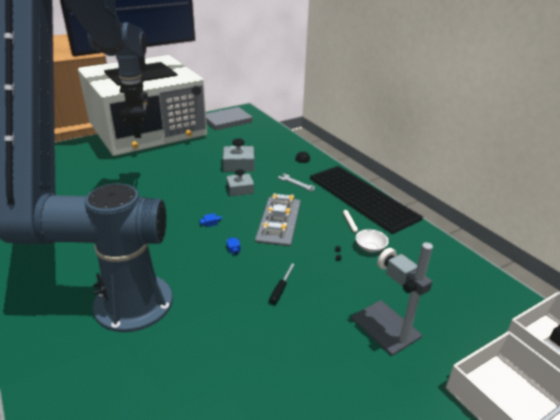

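View pics/top0.png

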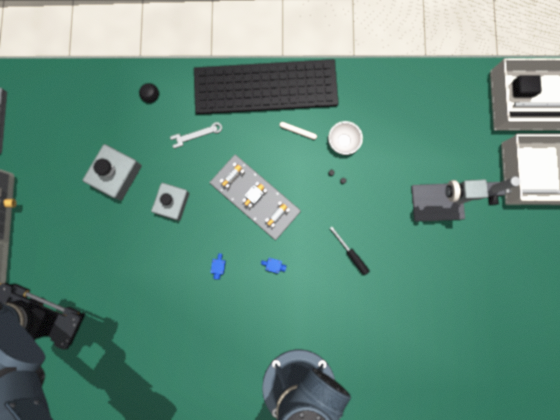

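The side view shows the large timer at about (col 238, row 155), the small one at (240, 182), and the nest at (279, 218). The block is in the middle cradle at (280, 211), and the camera head is at about (387, 260). The top view shows the small timer at (169, 201), the block at (255, 195), blue look-alikes at (218, 266) and (273, 266), and the lens near (453, 190).

```bash
cat > geo.py <<'E'
from rig import *
import cv2, numpy as np
def ray(c,rc,T=None):
    T=np.array(c["cam_to_world"]) if T is None else T
    f=210/np.tan(np.radians(c["vertical_fov"]/2))
    d=T[:3,:3]@np.array([(rc[1]-c["cx"])/f,-(rc[0]-c["cy"])/f,-1.])
    return T[:3,3],d/np.linalg.norm(d)
def tri(rs):
    A=sum(np.eye(3)-np.outer(d,d) for o,d in rs); b=sum((np.eye(3)-np.outer(d,d))@o for o,d in rs)
    p=np.linalg.solve(A,b); return p,max(np.linalg.norm(np.cross(p-o,d)) for o,d in rs)
def onz(r,z): o,d=r; return o+d*(z-o[2])/d[2]
def wrist():
    s=read_state(); P=np.eye(4);P[:3,:3]=s["tcp_rot"];P[:3,3]=s["position"]
    c=capture("wrist"); return c,P@np.array(c["tool_from_camera"])
E
python3 - <<'E'
from geo import *
S,T=capture("side"),capture("top")
for n,a,b in (("nest",(221.7,275.4),(195,257.6)),("plunger",(168.6,239.2),(199.7,163.6)),("stand",(328,384.4),(201.8,437.6)),("head",(255.3,382),(188.3,445.9)),("block",(215.9,276.9),(198.4,256))):
    p,e=tri([ray(S,a),ray(T,b)]); print(n,p.round(3),round(e,4))
for n,c in (("side",S),("top",T)):
  for t in ("camera_head","block_device","plunger_top","timer_box"):
    for d in trace(n,t):
        m=d["pixels"]; r,cc=np.nonzero(m); print(n,t,d["bbox"],round(d["p"],2),m.sum(),r.mean().round(1),cc.mean().round(1))
cv2.imwrite("pics/z1.png",np.hstack([cv2.resize(S["img"][225:315,355:445],(400,400),interpolation=2),cv2.resize(T["img"][140:230,430:520],(400,400),interpolation=2)])[:,:,::-1])
# nest corners from top at z=.012
for rc in ((156,236),(237,276)): print(onz(ray(T,rc),.012).round(3))
c,W=wrist();cv2.imwrite("pics/w0.png",c["img"][:,:,::-1]);print(np.array(c["tool_from_camera"]).round(3).tolist())
E
```

```text
nest [0.543 0.126 0.002] 0.0108
plunger [0.526 0.378 0.09 ] 0.0015
stand [ 0.53  -0.416  0.   ] 0.0025
head [ 0.534 -0.361  0.201] 0.003
block [0.537 0.126 0.027] 0.0015
side camera_head [377.7, 248.2, 55.4, 47.9] 0.88 1244 271.3 403.0
side block_device [267.2, 206.1, 23.0, 8.2] 0.64 190 210.0 279.7
side block_device [198.7, 213.7, 20.1, 11.7] 0.64 198 219.4 210.3
side block_device [226.5, 236.7, 14.5, 20.1] 0.61 177 245.1 233.8
side plunger_top [232.7, 138.3, 14.8, 11.7] 0.61 97 142.7 238.7
side plunger_top [238.2, 168.0, 6.2, 6.4] 0.58 53 172.3 240.0
side timer_box [224.6, 137.9, 29.3, 32.0] 0.66 787 156.5 238.1
side timer_box [226.1, 169.6, 26.2, 24.9] 0.65 535 183.3 240.1
top camera_head [445.7, 176.5, 57.0, 28.8] 0.67 967 191.3 472.3
top block_device [262.0, 257.4, 25.0, 17.4] 0.75 254 265.5 274.1
top block_device [213.0, 152.0, 86.3, 86.9] 0.66 2911 197.4 255.1
top block_device [245.9, 187.7, 16.5, 15.0] 0.51 202 194.4 254.8
top block_device [211.5, 250.7, 16.1, 25.4] 0.5 242 266.6 218.1
top plunger_top [92.5, 156.8, 22.1, 20.8] 0.82 255 167.1 102.1
top plunger_top [160.4, 193.5, 11.9, 14.2] 0.41 126 199.0 165.6
top timer_box [152.8, 182.8, 35.5, 36.9] 0.7 919 201.7 170.7
top timer_box [80.0, 144.6, 62.6, 57.0] 0.58 1851 172.7 112.4
[0.67  0.187 0.012]
[0.426 0.066 0.012]
[[-0.001, 0.959, 0.283, 0.078], [1.0, 0.0, 0.0, -0.001], [0.0, 0.283, -0.959, -0.142], [0.0, 0.0, 0.0, 1.0]]
```

View pics/z1.png

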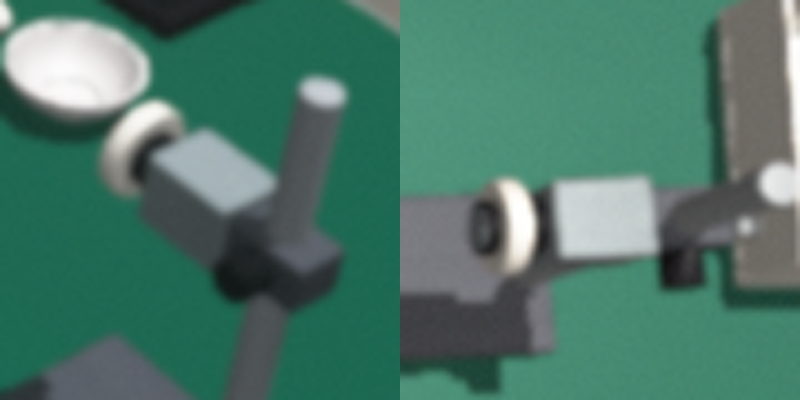

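The crop shows the white ring with a black lens barrel pointing left in the top view, which is world +y. The barrel front is at about top pixel (447, 191). Next I move toward the small timer, closing the jaws on the way.

```bash
python3 -m jog '[{"tx":-4.5,"ty":-1,"jaw":0},{"tx":-4.5,"ty":-1,"jaw":0},{"tx":-4.5,"ty":-1,"jaw":0},{"tx":-4.5,"ty":-1,"jaw":0},{"tx":-4.5,"ty":-1,"jaw":0},{"tx":0,"jaw":0}]'
cat > w.py <<'E'
from geo import *; import sys,pickle
c,W=wrist(); n=sys.argv[1]; cv2.imwrite(f"pics/{n}.png",c["img"][:,:,::-1]); s=read_state()
print(s["time_s"],s["position"].round(4) if hasattr(s["position"],"round") else s["position"],W.round(3).tolist())
pickle.dump((c,W),open(n+".pkl","wb"))
for t in sys.argv[2:]:
    print(t,[(np.round(d["point"],1).tolist(),round(d["p"],2)) for d in landmark_of("wrist",t)])
E
python3 w.py w1 plunger_top timer_box block_device nest
```

```text
1.6 [0.2369 0.5783 0.2415] [[0.38, -0.887, -0.261, 0.164], [0.925, 0.364, 0.108, 0.607], [-0.0, -0.283, 0.959, 0.384], [0.0, 0.0, 0.0, 1.0]]
plunger_top []
timer_box []
block_device []
nest []$[0]: bad value
```

View pics/w1.png

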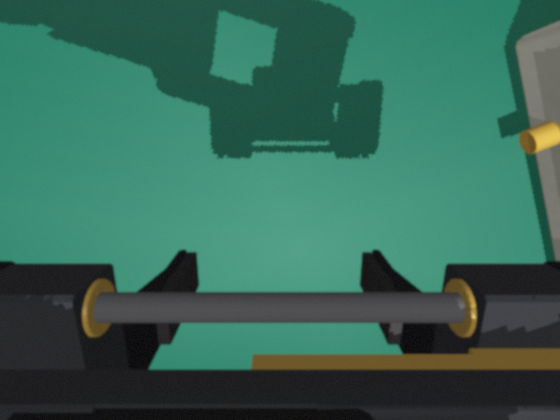

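The move was refused, so this wrist view shows only the table and the fingers. I'll retry it with every key given as a float.

```bash
python3 -m jog '[{"tx":-4.5,"ty":-1.0,"tz":0.0,"roll":0.0,"jaw":0.0},{"tx":-4.5,"ty":-1.0,"tz":0.0,"roll":0.0,"jaw":0.0},{"tx":-4.5,"ty":-1.0,"tz":0.0,"roll":0.0,"jaw":0.0},{"tx":-4.5,"ty":-1.0,"tz":0.0,"roll":0.0,"jaw":0.0},{"tx":-4.5,"ty":-1.0,"tz":0.0,"roll":0.0,"jaw":0.0},{"tx":0.0,"ty":0.0,"tz":0.0,"roll":0.0,"jaw":0.0}]' && python3 w.py w2 plunger_top timer_box block_device nest
```

```text
time_s: 2.4
position: [0.4316, 0.4437, 0.2417]
tcp_rot: [[-0.923, 0.385, 0.003], [0.385, 0.923, -0.0], [-0.003, 0.001, -1.0]]
force: [-0.6, 0.4, -0.2]
opening: 0.537
grasp_force: 0.0
2.45 [0.4288 0.4451 0.2415] [[0.386, -0.884, -0.264, 0.359], [0.923, 0.37, 0.11, 0.473], [0.001, -0.286, 0.958, 0.383], [0.0, 0.0, 0.0, 1.0]]
plunger_top []
timer_box [([277.0, 260.8], 0.84)]
block_device [([182.9, 82.6], 0.69)]
nest []
```

```bash
python3 -m jog '[{"tx":-2.5,"ty":-2.5,"tz":0.0,"roll":0.0,"jaw":0.0},{"tx":0.0,"ty":-2.5,"tz":0.0,"roll":0.0,"jaw":0.0},{"tx":0.0,"ty":0.0,"tz":0.0,"roll":0.0,"jaw":0.0}]' && python3 w.py w3 plunger_top timer_box block_device nest && python3 -c "
import cv2,numpy as np
cv2.imwrite('pics/c1.png',cv2.resize(np.hstack([cv2.imread('pics/w2.png'),cv2.imread('pics/w3.png')]),(800,300),interpolation=cv2.INTER_AREA))"
```

```text
time_s: 2.95
position: [0.4276, 0.3897, 0.2413]
tcp_rot: [[-0.926, 0.378, -0.003], [0.378, 0.926, -0.002], [0.002, -0.003, -1.0]]
force: [-0.2, 0.5, -0.2]
opening: 0.049
grasp_force: 0.0
3.0 [0.4287 0.3912 0.2416] [[0.379, -0.889, -0.258, 0.355], [0.925, 0.363, 0.11, 0.419], [-0.004, -0.281, 0.96, 0.383], [0.0, 0.0, 0.0, 1.0]]
plunger_top [([324.8, 514.3], 0.61)]
timer_box [([264.8, 299.3], 0.97), ([268.0, 452.5], 0.59)]
block_device [([221.0, 11.7], 0.86), ([349.3, 126.5], 0.83), ([167.4, 127.8], 0.56)]
nest [([336.0, 135.7], 0.86)]
```

View pics/c1.png

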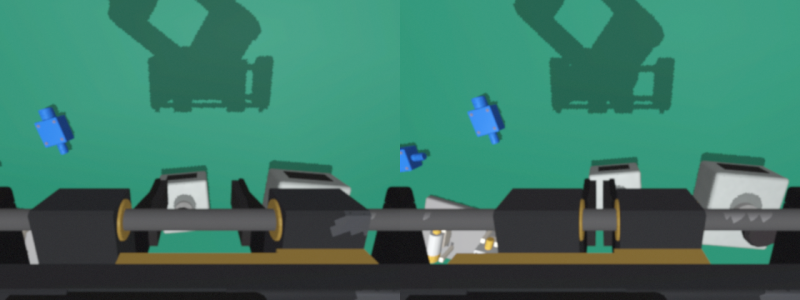

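The wrist view is mostly blocked by the jaws. The small timer shows behind them, near the image centre, and the blue decoys sit to the left. I'll combine all the views for the plunger and camera numbers.

Run:
```python
from geo import *; import pickle
S,T=capture("side"),capture("top")
print("plunger@.081",[onz(ray(c,p),.081).round(3) for c,p in ((S,(168.6,239.2)),(T,(199.7,163.6)),(T,(199,165.6)),(S,(172.3,240)))])
print("box@0",onz(ray(S,(192.2,240)),0).round(3),onz(ray(T,(204.7,174)),0).round(3))
w2,W2=pickle.load(open("w2.pkl","rb"));w3,W3=pickle.load(open("w3.pkl","rb"))
print("box wrist@0",onz(ray(w2,(277,260.8),W2),0).round(3),onz(ray(w3,(264.8,299.3),W3),0).round(3))
print("col@.31",onz(ray(T,(181.7,515.6)),.31).round(3),tri([ray(T,(181.7,515.6)),ray(S,(225+92/4.44,355+322/4.44))]))
for rc in ((188.3,445.9),(191.2,447)): print("lens top@.2",onz(ray(T,rc),.2).round(3))
print("bodyedge",[onz(ray(T,(140+r/4.444,430+(c-400)/4.444)),.222).round(3) for r,c in ((182,556),(176,650),(257,558),(253,656))])
m=[d for d in trace("top","nest")]
for d in m:
    k=d["pixels"].astype(np.uint8); print(d["p"],k.sum(),cv2.minAreaRect(cv2.findNonZero(k)))
    for q in cv2.boxPoints(cv2.minAreaRect(cv2.findNonZero(k))): print(onz(ray(T,q[::-1]),.012).round(3))
```

```text
plunger@.081 [array([0.535, 0.392, 0.081]), array([0.526, 0.382, 0.081]), array([0.528, 0.376, 0.081]), array([0.524, 0.366, 0.081])]
box@0 [0.519 0.361 0.   ] [0.523 0.373 0.   ]
box wrist@0 [0.532 0.376 0.   ] [0.529 0.374 0.   ]
col@.31 [ 0.531 -0.475  0.31 ] (array([ 0.5320953 , -0.47648475,  0.30866245]), np.float64(0.0005061367936876171))
lens top@.2 [ 0.536 -0.363  0.2  ]
lens top@.2 [ 0.529 -0.366  0.2  ]
bodyedge [array([ 0.551, -0.402,  0.222]), array([ 0.554, -0.455,  0.222]), array([ 0.509, -0.401,  0.222]), array([ 0.511, -0.455,  0.222])]
0.97 2755 ((255.047119140625, 196.67990112304688), (87.7647476196289, 39.12606430053711), 41.035343170166016)
[0.588 0.267 0.012]
[0.679 0.191 0.012]
[ 0.503 -0.008  0.012]
[0.416 0.068 0.012]
```

Plunger ≈ (0.528, 0.375), nest centre ≈ (0.545, 0.128) with its x axis at about -41°, and the lens near (0.531, -0.365, 0.20). I'll move over the plunger and come down.

```bash
python3 -m jog '[{"tx":-4.9,"ty":1.1,"tz":0.0,"roll":0.0,"jaw":0.0},{"tx":-4.9,"ty":1.1,"tz":0.0,"roll":0.0,"jaw":0.0},{"tx":0.0,"ty":0.0,"tz":4.0,"roll":0.0,"jaw":0.0},{"tx":0.0,"ty":0.0,"tz":4.0,"roll":0.0,"jaw":0.0},{"tx":0.0,"ty":0.0,"tz":4.0,"roll":0.0,"jaw":0.0},{"tx":0.0,"ty":0.0,"tz":0.0,"roll":0.0,"jaw":0.0},{"tx":0.0,"ty":0.0,"tz":0.0,"roll":0.0,"jaw":0.0}]'; python3 w.py w4 plunger_top
python3 - <<'E'
from geo import *
for n in("side","top"):
    c=capture(n)["img"]; cv2.imwrite(f"pics/{n}1.png",c[:,:,::-1])
a=cv2.imread("pics/side1.png")[130:220,185:305];b=cv2.imread("pics/top1.png")[150:240,110:230]
cv2.imwrite("pics/c2.png",cv2.resize(np.hstack([a,b]),(800,300),interpolation=2))
E
```

```text
time_s: 4.05
position: [0.5289, 0.3746, 0.1213]
tcp_rot: [[-0.925, 0.379, -0.001], [0.379, 0.925, -0.0], [0.001, -0.001, -1.0]]
force: [1.2, 0.6, 1.0]
opening: 0.004
grasp_force: 0.0
4.1 [0.53   0.3751 0.123 ] [[0.379, -0.888, -0.26, 0.456], [0.925, 0.364, 0.108, 0.404], [-0.001, -0.282, 0.959, 0.263], [0.0, 0.0, 0.0, 1.0]]
plunger_top [([250.3, 282.1], 0.8)]
```

View pics/c2.png

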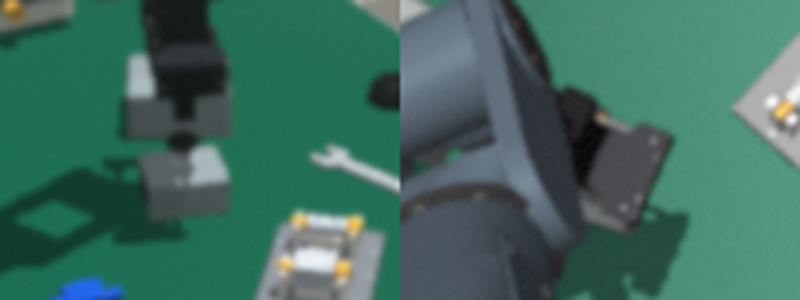

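In the side view the fingers are right above the small timer's plunger. I'll press it.

```bash
python3 -m jog '[{"tx":0.0,"ty":0.0,"tz":1.7,"roll":0.0,"jaw":0.0},{"tx":0.0,"ty":0.0,"tz":0.6,"roll":0.0,"jaw":0.0},{"tx":0.0,"ty":0.0,"tz":0.6,"roll":0.0,"jaw":0.0},{"tx":0.0,"ty":0.0,"tz":0.3,"roll":0.0,"jaw":0.0},{"tx":0.0,"ty":0.0,"tz":0.0,"roll":0.0,"jaw":0.0}]'; python3 -m jog '[{"tx":0.0,"ty":0.0,"tz":0.2,"roll":0.0,"jaw":0.0},{"tx":0.0,"ty":0.0,"tz":0.0,"roll":0.0,"jaw":0.0}]'
```

```text
time_s: 4.75
position: [0.5293, 0.3746, 0.0906]
tcp_rot: [[-0.925, 0.379, 0.001], [0.379, 0.925, 0.001], [-0.001, 0.001, -1.0]]
force: [-1.6, -0.2, 4.9]
opening: 0.005
grasp_force: 2.9
time_s: 4.95
position: [0.5293, 0.3747, 0.0889]
tcp_rot: [[-0.925, 0.379, 0.001], [0.379, 0.925, 0.001], [-0.001, 0.001, -1.0]]
force: [-1.4, 0.1, 6.4]
opening: 0.006
grasp_force: 3.2
```

```bash
python3 -m jog '[{"tx":0.0,"ty":0.0,"tz":0.2,"roll":0.0,"jaw":0.0},{"tx":0.0,"ty":0.0,"tz":0.0,"roll":0.0,"jaw":0.0}]';python3 -m jog '[{"tx":0.0,"ty":0.0,"tz":0.1,"roll":0.0,"jaw":0.0},{"tx":0.0,"ty":0.0,"tz":0.0,"roll":0.0,"jaw":0.0}]'
```

```text
time_s: 5.15
position: [0.5294, 0.3747, 0.0884]
tcp_rot: [[-0.925, 0.379, 0.002], [0.379, 0.925, 0.001], [-0.001, 0.001, -1.0]]
force: [-2.4, -1.5, 12.7]
opening: 0.007
grasp_force: 6.3
time_s: 5.35
position: [0.5294, 0.3746, 0.0883]
tcp_rot: [[-0.925, 0.379, 0.002], [0.379, 0.925, 0.001], [-0.001, 0.001, -1.0]]
force: [-4.7, -2.7, 17.2]
opening: 0.005
grasp_force: 8.6
```

The plunger is on its stop: force has risen to 17 N and the tips are at 0.069. I'll release it and move to view the nest with the jaws open.

```bash
python3 -m jog '[{"tx":0.0,"ty":0.0,"tz":-2.0,"roll":0.0,"jaw":0.0},{"tx":0.0,"ty":0.0,"tz":-4.5,"roll":0.0,"jaw":0.0},{"tx":0.0,"ty":0.0,"tz":-4.5,"roll":0.0,"jaw":0.0},{"tx":0.0,"ty":0.0,"tz":-4.5,"roll":0.0,"jaw":1.0},{"tx":-2.6,"ty":-4.0,"tz":0.0,"roll":0.0,"jaw":1.0},{"tx":-2.6,"ty":-4.0,"tz":0.0,"roll":0.0,"jaw":1.0},{"tx":-2.6,"ty":-4.0,"tz":0.0,"roll":0.0,"jaw":1.0}]'; python3 -m jog '[{"tx":-2.6,"ty":-4.0,"tz":0.0,"roll":0.0,"jaw":1.0},{"tx":-2.6,"ty":-4.0,"tz":0.0,"roll":0.0,"jaw":1.0},{"tx":-2.6,"ty":-4.0,"tz":0.0,"roll":0.0,"jaw":1.0},{"tx":0.0,"ty":0.0,"tz":0.0,"roll":0.11,"jaw":1.0},{"tx":0.0,"ty":0.0,"tz":0.0,"roll":0.11,"jaw":1.0},{"tx":0.0,"ty":0.0,"tz":0.0,"roll":0.106,"jaw":1.0},{"tx":0.0,"ty":0.0,"tz":0.0,"roll":0.0,"jaw":1.0},{"tx":0.0,"ty":0.0,"tz":0.0,"roll":0.0,"jaw":1.0}]'; python3 w.py w5 block_device nut_face socket_end nest; python3 w.py w6
```

```text
time_s: 6.05
position: [0.5558, 0.2327, 0.2405]
tcp_rot: [[-0.926, 0.377, 0.002], [0.377, 0.926, 0.0], [-0.002, 0.001, -1.0]]
force: [0.5, 0.1, 0.8]
opening: 0.288
grasp_force: 0.0
time_s: 6.85
position: [0.5823, 0.0931, 0.2397]
tcp_rot: [[-0.757, 0.654, 0.0], [0.654, 0.757, -0.0], [-0.0, 0.0, -1.0]]
force: [-0.7, -0.2, 1.0]
opening: 0.981
grasp_force: 0.0
6.9 [0.5823 0.0932 0.2397] [[0.654, -0.726, -0.214, 0.523], [0.756, 0.627, 0.186, 0.144], [-0.0, -0.283, 0.959, 0.382], [0.0, 0.0, 0.0, 1.0]]
block_device [([143.5, 283.2], 0.84), ([24.8, 113.7], 0.57), ([177.0, 284.0], 0.44)]
nut_face [([42.2, 76.4], 0.81), ([179.2, 283.1], 0.55), ([146.1, 199.2], 0.25)]
socket_end [([104.6, 284.0], 0.85), ([6.1, 138.1], 0.84)]
nest []
7.15 [0.5823 0.0933 0.2396] [[0.655, -0.725, -0.213, 0.523], [0.756, 0.628, 0.186, 0.144], [-0.001, -0.283, 0.959, 0.382], [0.0, 0.0, 0.0, 1.0]]
```

View pics/w5.png

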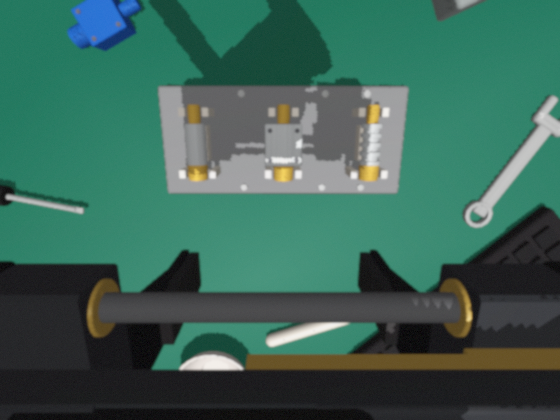

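The nest is square to the image. The block is in the middle cradle at (283, 143), its nut points down in the image (tool -x), and the round devices are at (198, 143) and (371, 143). I'll take a second view from a shifted, lower pose.

```bash
python3 -m jog '[{"tx":0.0,"ty":3.0,"tz":3.5,"roll":0.0,"jaw":1.0},{"tx":0.0,"ty":2.0,"tz":3.5,"roll":0.0,"jaw":1.0},{"tx":0.0,"ty":0.0,"tz":0.0,"roll":0.0,"jaw":1.0},{"tx":0.0,"ty":0.0,"tz":0.0,"roll":0.0,"jaw":1.0}]'; python3 w.py w7 block_device nut_face socket_end
python3 - <<'E'
from geo import *; import pickle
m={}
for n in ("w5","w7"):
    c,W=pickle.load(open(n+".pkl","rb"))
    g=c["img"].astype(int)
    m[n]=(c,W)
for d in trace("wrist","block_device"): 
    k=d["pixels"]; r,cc=np.nonzero(k); print(d["bbox"],round(d["p"],2),r.mean(),cc.mean())
E
python3 -c "
import cv2,numpy as np
a=cv2.imread('pics/w5.png')[75:205,150:420];b=cv2.imread('pics/w7.png')[0:260,130:400]
cv2.imwrite('pics/c3.png',np.vstack([cv2.resize(a,None,fx=1.5,fy=1.5),cv2.resize(b,None,fx=1.5,fy=1.5)]))"
```

```text
time_s: 7.55
position: [0.6144, 0.1309, 0.1688]
tcp_rot: [[-0.756, 0.655, -0.003], [0.655, 0.756, -0.001], [0.002, -0.002, -1.0]]
force: [-0.5, -0.7, -0.2]
opening: 0.999
grasp_force: 0.0
7.6 [0.6151 0.1306 0.1702] [[0.655, -0.726, -0.211, 0.555], [0.756, 0.628, 0.186, 0.182], [-0.003, -0.281, 0.96, 0.311], [0.0, 0.0, 0.0, 1.0]]
block_device [([2.1, 12.9], 0.93), ([148.9, 224.7], 0.82)]
nut_face [([192.7, 223.2], 0.93)]
socket_end []
[0.4, 0.0, 45.8, 33.7] 0.83 14.23126734505088 16.4736355226642
[196.2, 100.5, 52.3, 100.7] 0.76 152.62271577171774 221.05257239246555
```

View pics/c3.png

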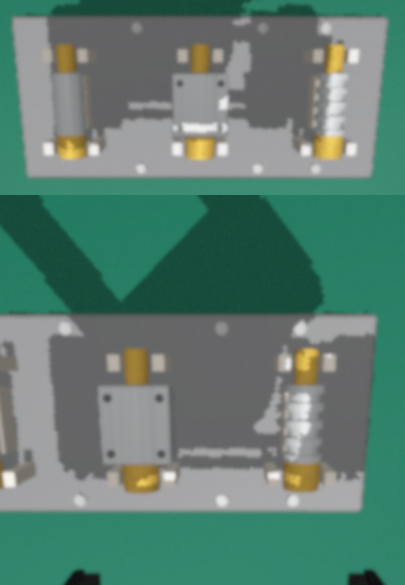

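The crops show the block's top face centred at about row 140, col 284 in w5 and about row 153.5, col 220 in w7. I'll triangulate that point and the nest corners.

Run:
```python
from geo import *; import pickle
L={n:pickle.load(open(n+".pkl","rb")) for n in ("w5","w7")}
def t(a,b): return tri([ray(L["w5"][0],a,L["w5"][1]),ray(L["w7"][0],b,L["w7"][1])])
R5=lambda x,y:(75+y/1.5,150+x/1.5); R7=lambda x,y:((y-195)/1.5,130+x/1.5)
P={"topcentre":((140,283.7),(153.5,220.2)),"lm":((143.5,283.2),(148.9,224.7)),"corner TL":(R5(174,73),R7(98,387)),"corner TR":(R5(225,73),R7(168,387)),
"sock mid far":(R5(201,43),R7(136,348)),"nut tip":(R5(200,159),R7(141,492)),"nest TR":(R5(389,17),R7(377,315)),"nest BR":(R5(373,178),R7(362,511))}
for k,(a,b) in P.items():
    p,e=t(a,b); print(k,p.round(4),round(e,4))
for n,q in (("w5",(140,283.7)),("w7",(153.5,220.2))):
    p=onz(ray(L[n][0],q,L[n][1]),.056); print(n,"@.056",p.round(4))
c=L["w7"]
for q in (R5(15,17),R5(389,17),R5(373,178),R5(28,178)): print(onz(ray(L["w5"][0],q,L["w5"][1]),.012).round(4))
print("w7",[onz(ray(c[0],q,c[1]),.012).round(4) for q in (R7(377,315),R7(362,511))])
s=read_state();Rt=np.array(s["tcp_rot"]);print(s["time_s"],s["position"])
```

```text
topcentre [0.5438 0.1319 0.0588] 0.0023
lm [0.5451 0.1299 0.0304] 0.0009
corner TL [0.5199 0.1299 0.0582] 0.0005
corner TR [0.5417 0.1544 0.0439] 0.0006
sock mid far [0.517  0.1549 0.0428] 0.0003
nut tip [0.5733 0.1057 0.0466] 0.0
nest TR [0.5876 0.2637 0.0181] 0.0001
nest BR [0.6737 0.1912 0.0148] 0.0004
w5 @.056 [0.5419 0.1329 0.056 ]
w7 @.056 [0.5456 0.1301 0.056 ]
[0.4189 0.0697 0.012 ]
[0.5886 0.2658 0.012 ]
[0.6753 0.1915 0.012 ]
[ 0.5042 -0.0064  0.012 ]
w7 [array([0.5883, 0.2653, 0.012 ]), array([0.6744, 0.1913, 0.012 ])]
7.8 [0.61565625 0.13033768 0.17153811]
```

The block top centre is at about (0.5455, 0.1305), z ≈ 0.057, which matches the stated 0.056. The yaw matches at 49.1°. I'll move over it, go down, and grip.

```bash
python3 -m jog '[{"tx":2.7,"ty":-2.3,"tz":0.0,"roll":0.0,"jaw":1.0},{"tx":2.6,"ty":-2.3,"tz":0.0,"roll":0.0,"jaw":1.0},{"tx":0.0,"ty":0.0,"tz":3.0,"roll":0.0,"jaw":1.0},{"tx":0.0,"ty":0.0,"tz":3.0,"roll":0.0,"jaw":1.0},{"tx":0.0,"ty":0.0,"tz":2.0,"roll":0.0,"jaw":1.0},{"tx":0.0,"ty":0.0,"tz":0.0,"roll":0.0,"jaw":1.0},{"tx":0.0,"ty":0.0,"tz":0.0,"roll":0.0,"jaw":1.0}]'; python3 w.py w8 block_device
```

```text
time_s: 8.5
position: [0.5455, 0.1306, 0.0905]
tcp_rot: [[-0.755, 0.656, 0.001], [0.656, 0.755, 0.0], [-0.001, 0.001, -1.0]]
force: [-0.5, 0.2, 0.1]
opening: 0.999
grasp_force: 0.0
8.55 [0.546  0.1307 0.091 ] [[0.656, -0.724, -0.214, 0.486], [0.755, 0.629, 0.186, 0.181], [0.0, -0.284, 0.959, 0.232], [0.0, 0.0, 0.0, 1.0]]
block_device [([56.9, 4.3], 0.76), ([241.3, 277.4], 0.66)]
```

View pics/w8.png

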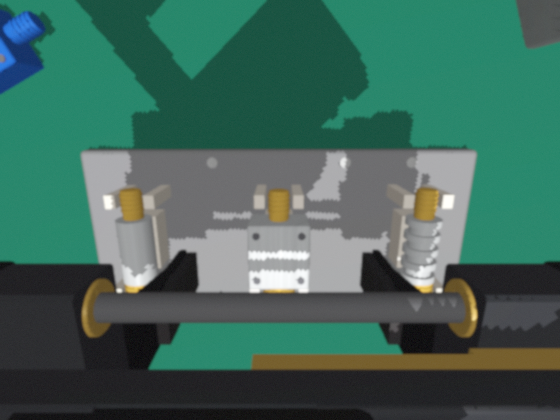

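The block is centred between the fingers: its centre is at col 279, against 280 midway between the fingers. The round devices are clear of the jaws. I'll descend and grip.

```bash
python3 -m jog '[{"tx":0.0,"ty":0.0,"tz":2.0,"roll":0.0,"jaw":1.0},{"tx":0.0,"ty":0.0,"tz":2.0,"roll":0.0,"jaw":1.0},{"tx":0.0,"ty":0.0,"tz":0.7,"roll":0.0,"jaw":1.0},{"tx":0.0,"ty":0.0,"tz":0.0,"roll":0.0,"jaw":1.0},{"tx":0.0,"ty":0.0,"tz":0.0,"roll":0.0,"jaw":0.3},{"tx":0.0,"ty":0.0,"tz":0.0,"roll":0.0,"jaw":0.2},{"tx":0.0,"ty":0.0,"tz":0.0,"roll":0.0,"jaw":0.2},{"tx":0.0,"ty":0.0,"tz":0.0,"roll":0.0,"jaw":0.2}]'; python3 -m jog '[{"tx":0.0,"ty":0.0,"tz":0.0,"roll":0.0,"jaw":0.2},{"tx":0.0,"ty":0.0,"tz":0.0,"roll":0.0,"jaw":0.2},{"tx":0.0,"ty":0.0,"tz":0.0,"roll":0.0,"jaw":0.2}]'
```

```text
time_s: 9.4
position: [0.5452, 0.1309, 0.0431]
tcp_rot: [[-0.755, 0.655, 0.001], [0.655, 0.755, 0.0], [-0.001, 0.001, -1.0]]
force: [0.7, 0.4, -0.3]
opening: 0.724
grasp_force: 0.0
time_s: 9.7
position: [0.5449, 0.1308, 0.0425]
tcp_rot: [[-0.755, 0.656, -0.0], [0.656, 0.755, 0.0], [0.0, -0.0, -1.0]]
force: [-0.4, -0.7, -0.3]
opening: 0.45
grasp_force: 0.0
```

```bash
python3 -m jog '[{"tx":0.0,"ty":0.0,"tz":0.0,"roll":0.0,"jaw":0.2},{"tx":0.0,"ty":0.0,"tz":0.0,"roll":0.0,"jaw":0.2},{"tx":0.0,"ty":0.0,"tz":0.0,"roll":0.0,"jaw":0.2},{"tx":0.0,"ty":0.0,"tz":-1.0,"roll":0.0,"jaw":0.2},{"tx":0.0,"ty":0.0,"tz":-2.0,"roll":0.0,"jaw":0.2},{"tx":0.0,"ty":0.0,"tz":-3.0,"roll":0.0,"jaw":0.2},{"tx":0.0,"ty":0.0,"tz":-3.0,"roll":0.0,"jaw":0.2},{"tx":0.0,"ty":0.0,"tz":-3.0,"roll":0.0,"jaw":0.2}]';python3 -m jog '[{"tx":0.0,"ty":0.0,"tz":-3.0,"roll":0.0,"jaw":0.2},{"tx":0.0,"ty":0.0,"tz":-2.0,"roll":0.0,"jaw":0.2},{"tx":0.0,"ty":0.0,"tz":0.0,"roll":0.0,"jaw":0.2},{"tx":0.0,"ty":0.0,"tz":0.0,"roll":0.0,"jaw":0.2}]'
python3 - <<'E'
from geo import *
T,S=capture("top"),capture("side")
for n,c in (("top",T),("side",S)):
    cv2.imwrite(f"pics/{n}2.png",c["img"][:,:,::-1])
    for t in ("camera_head","nut_face","socket_end","block_device"):
        print(n,t,[(np.round(d["point"],1).tolist(),round(d["p"],2)) for d in landmark_of(n,t)])
E
```

```text
time_s: 10.5
position: [0.5443, 0.1308, 0.1639]
tcp_rot: [[-0.755, 0.655, -0.001], [0.655, 0.755, -0.0], [0.001, -0.001, -1.0]]
force: [0.7, -0.3, -2.2]
opening: 0.409
grasp_force: 30.0
time_s: 10.9
position: [0.5444, 0.1308, 0.2125]
tcp_rot: [[-0.755, 0.655, -0.0], [0.655, 0.755, -0.0], [0.0, -0.0, -1.0]]
force: [-1.0, 1.5, -1.2]
opening: 0.409
grasp_force: 30.0
top camera_head [([189.2, 449.5], 0.56)]
top nut_face [([269.2, 282.9], 0.78)]
top socket_end [([264.6, 260.5], 0.74)]
top block_device [([263.7, 275.7], 0.68)]
side camera_head [([256.9, 387.1], 0.96), ([166.3, 290.5], 0.27)]
side nut_face [([247.3, 235.9], 0.62), ([166.7, 291.2], 0.57)]
side socket_end [([237.8, 229.2], 0.75), ([214.0, 222.7], 0.62), ([164.5, 265.5], 0.51)]
side block_device [([249.9, 234.3], 0.54), ([225.8, 209.0], 0.49), ([172.8, 280.4], 0.44)]
```

The block is gripped (opening 0.409, i.e. 36 mm, at 30 N) and lifted. Next I pin down the lens by triangulating the camera body's top corners, the ring and the lens.

```bash
python3 - <<'E'
from geo import *
S,T=capture("side"),capture("top")
s=lambda x,y:(225+y/4.444,355+x/4.444); t=lambda x,y:(140+y/4.444,430+(x-400)/4.444)
C=[tri([ray(S,s(*a)),ray(T,t(*b))]) for a,b in (((205,128),(556,182)),((278,185),(650,176)),((222,213),(656,253)),((148,155),(558,257)))]
for p,e in C: print(p.round(4),round(e,4))
c=[p for p,e in C]; print("top-centre",np.mean(c,0).round(4)); d=(c[1]-c[0]+c[2]-c[3]);print("axis deg",np.degrees(np.arctan2(d[1],d[0])))
w=c[0]-c[3]+c[1]-c[2];print("from width",np.degrees(np.arctan2(w[1],w[0]))-90)
for a,b in (((143,148),(512,227)),): print("ring",tri([ray(S,s(*a)),ray(T,t(*b))]))
for a,b in (((255.3,382),(188.3,445.9)),((256.9,387.1),(189.2,449.5))): print("lm",tri([ray(S,a),ray(T,b)]))
E
python3 -c "
import cv2,numpy as np
a=cv2.imread('pics/side2.png')[215:305,345:435];b=cv2.imread('pics/top2.png')[150:240,420:510]
cv2.imwrite('pics/c4.png',cv2.resize(np.hstack([a,b]),(800,400),interpolation=cv2.INTER_CUBIC))"
```

```text
[ 0.5496 -0.4002  0.2263] 0.0005
[ 0.5523 -0.4522  0.2245] 0.0016
[ 0.5101 -0.4535  0.2248] 0.0005
[ 0.5085 -0.4001  0.2247] 0.0003
top-centre [ 0.5301 -0.4265  0.2251]
axis deg -87.6896597045398
from width -89.1433016296148
ring (array([ 0.52692256, -0.38167483,  0.20899883]), np.float64(0.0010168523424358606))
lm (array([ 0.53361481, -0.36076699,  0.20136062]), np.float64(0.003034005214707852))
lm (array([ 0.53453813, -0.37175363,  0.20247489]), np.float64(0.0009572775937077582))
```

View pics/c4.png

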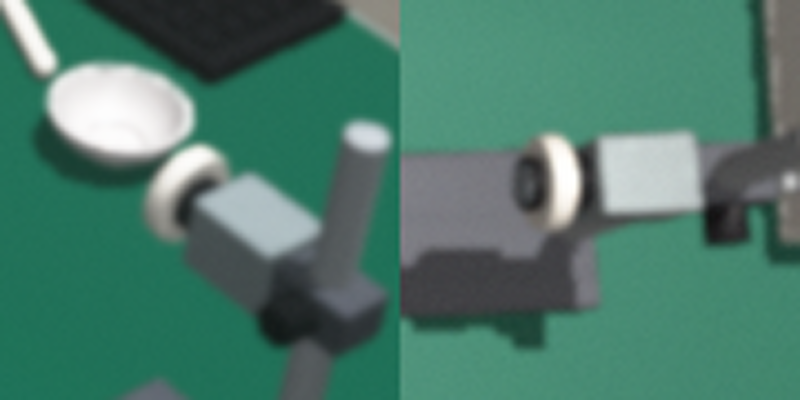

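The camera body's top is at z ≈ 0.225, so the axis is at z ≈ 0.203. Its yaw is about -88.2° and the glass is at about (0.5285, -0.365). I'll roll 0.826 rad, then approach to about 5 cm short.

```bash
python3 -m jog '[{"tx":0.0,"ty":0.0,"tz":0.0,"roll":0.138,"jaw":0.2},{"tx":0.0,"ty":0.0,"tz":0.0,"roll":0.138,"jaw":0.2},{"tx":0.0,"ty":0.0,"tz":0.0,"roll":0.138,"jaw":0.2},{"tx":0.0,"ty":0.0,"tz":0.0,"roll":0.138,"jaw":0.2},{"tx":0.0,"ty":0.0,"tz":0.0,"roll":0.137,"jaw":0.2},{"tx":0.0,"ty":0.0,"tz":0.0,"roll":0.137,"jaw":0.2},{"tx":-3.0,"ty":-0.4,"tz":0.0,"roll":0.0,"jaw":0.2},{"tx":-4.0,"ty":-0.4,"tz":0.0,"roll":0.0,"jaw":0.2}]';python3 -m jog '[{"tx":-4.0,"ty":-0.4,"tz":0.0,"roll":0.0,"jaw":0.2},{"tx":-4.0,"ty":-0.4,"tz":0.0,"roll":0.0,"jaw":0.2},{"tx":-4.0,"ty":-0.4,"tz":0.0,"roll":0.0,"jaw":0.2},{"tx":-4.0,"ty":-0.4,"tz":0.0,"roll":0.0,"jaw":0.2},{"tx":-4.0,"ty":-0.4,"tz":-0.9,"roll":0.0,"jaw":0.2},{"tx":-4.0,"ty":-0.3,"tz":0.0,"roll":0.0,"jaw":0.2},{"tx":-3.0,"ty":0.0,"tz":0.0,"roll":0.0,"jaw":0.2},{"tx":0.0,"ty":0.0,"tz":0.0,"roll":0.0,"jaw":0.2}]'
```

```text
time_s: 12.3
position: [0.5389, 0.0614, 0.2126]
tcp_rot: [[-0.034, 0.999, 0.001], [0.999, 0.034, 0.0], [0.0, 0.001, -1.0]]
force: [1.4, -0.4, -1.2]
opening: 0.409
grasp_force: 30.0
time_s: 13.1
position: [0.5249, -0.2147, 0.222]
tcp_rot: [[-0.026, 1.0, 0.003], [1.0, 0.026, -0.003], [-0.003, 0.003, -1.0]]
force: [0.3, 0.3, -0.4]
opening: 0.411
grasp_force: 30.0
```

I typed tz with the wrong sign, so the tool is 9 mm high; I'll lower it now while still clear of the camera, then look.

```bash
python3 -m jog '[{"tx":0.0,"ty":0.0,"tz":1.9,"roll":0.0,"jaw":0.2},{"tx":-1.5,"ty":0.0,"tz":0.0,"roll":0.0,"jaw":0.2},{"tx":0.0,"ty":0.0,"tz":0.0,"roll":0.0,"jaw":0.2},{"tx":0.0,"ty":0.0,"tz":0.0,"roll":0.0,"jaw":0.2}]'
python3 - <<'E'
from geo import *
s=read_state(); print(s["position"],np.round(s["tcp_rot"],3).tolist())
I=[]
for n in ("side","top"):
    c=capture(n); cv2.imwrite(f"pics/{n}3.png",c["img"][:,:,::-1])
    for t in ("camera_head","nut_face","socket_end"):
        print(n,t,[(np.round(d["point"],1).tolist(),round(d["p"],2)) for d in landmark_of(n,t)])
a=cv2.imread("pics/side3.png")[195:315,325:445];b=cv2.imread("pics/top3.png")[130:250,380:500]
cv2.imwrite("pics/c5.png",cv2.resize(np.hstack([a,b]),(800,400),interpolation=cv2.INTER_CUBIC))
E
```

```text
time_s: 13.5
position: [0.525, -0.2253, 0.2031]
tcp_rot: [[-0.03, 1.0, 0.001], [1.0, 0.03, -0.0], [-0.0, 0.001, -1.0]]
force: [0.1, 0.1, -2.0]
opening: 0.402
grasp_force: 30.0
[ 0.52502683 -0.22525373  0.2031432 ] [[-0.03, 1.0, 0.001], [1.0, 0.03, -0.0], [-0.0, 0.001, -1.0]]
side camera_head [([254.4, 382.5], 0.81), ([232.7, 343.3], 0.73)]
side nut_face [([234.5, 356.0], 0.7), ([222.5, 196.8], 0.48), ([249.6, 235.8], 0.45)]
side socket_end [([224.1, 333.6], 0.69), ([215.1, 222.5], 0.58), ([234.8, 228.2], 0.44), ([230.7, 343.4], 0.26)]
top camera_head [([196.4, 256.9], 0.44)]
top nut_face [([277.5, 219.4], 0.54)]
top socket_end [([251.9, 220.4], 0.72)]
```

View pics/c5.png

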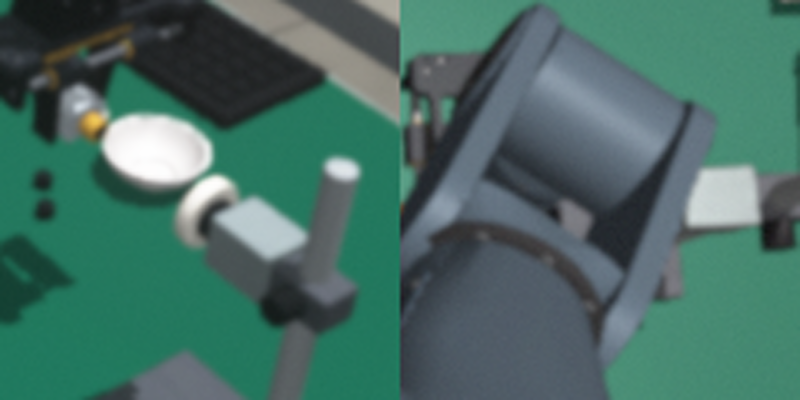

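The side view shows the block held with its brass nut pointing at the ring lamp, nut at about (354, 233). I'll check this against the predicted geometry.

Run:
```python
from geo import *
S=capture("side"); M=np.linalg.inv(np.array(S["cam_to_world"])); f=210/np.tan(np.radians(S["vertical_fov"]/2))
def pr(p): q=M@np.append(p,1); return np.round([S["cy"]-f*q[1]/-q[2], S["cx"]+f*q[0]/-q[2]],1)
u=np.array([.03,-1,0]); t=read_state()["position"]
print("nut pred",pr(t+.036*u),"measured (234.5,356)/(233.1,354)"); print("socket pred",pr(t-.038*u),"lm (224,333.6)")
for y in (-.355,-.365,-.375): print("lens pred",y,pr(np.array([.5285,y,.203])))
print("ring meas",(195+212/3.333,325+205/3.333))
for y in (-.375,-.382): print("ring pred",y,pr(np.array([.529,y,.203])))
print("dpix per 5mm z",pr(t+.036*u+[0,0,.005]),"x",pr(t+.036*u+[.005,0,0]))
```

```text
nut pred [234.2 354.3] measured (234.5,356)/(233.1,354)
socket pred [220.2 336. ] lm (224,333.6)
lens pred -0.355 [253.8 380.1]
lens pred -0.365 [256.1 382.9]
lens pred -0.375 [258.4 385.8]
ring meas (258.6063606360636, 386.50615061506153)
ring pred -0.375 [258.3 385.9]
ring pred -0.382 [259.9 388. ]
dpix per 5mm z [232.7 354.5] x [233.7 355.8]
```

Predictions agree within about 1–2 px. I'll make the final slow approach of 43 mm.

```bash
python3 -m jog '[{"tx":-1.2,"ty":0.0,"tz":0.0,"roll":0.0,"jaw":0.2},{"tx":-1.2,"ty":0.0,"tz":0.0,"roll":0.0,"jaw":0.2},{"tx":-1.0,"ty":0.0,"tz":0.0,"roll":0.0,"jaw":0.2},{"tx":-0.6,"ty":0.0,"tz":0.0,"roll":0.0,"jaw":0.2},{"tx":-0.3,"ty":0.0,"tz":0.0,"roll":0.0,"jaw":0.2},{"tx":0.0,"ty":0.0,"tz":0.0,"roll":0.0,"jaw":0.2},{"tx":0.0,"ty":0.0,"tz":0.0,"roll":0.0,"jaw":0.2},{"tx":0.0,"ty":0.0,"tz":0.0,"roll":0.0,"jaw":0.2}]'
python3 - <<'E'
from geo import *
c=capture("side"); cv2.imwrite("pics/side4.png",c["img"][:,:,::-1])
for t in ("camera_head","nut_face","socket_end"): print(t,[(np.round(d["point"],1).tolist(),round(d["p"],2)) for d in landmark_of("side",t)])
cv2.imwrite("pics/c6.png",cv2.resize(c["img"][205:305,335:435,::-1],(600,600),interpolation=cv2.INTER_CUBIC))
E
```

```text
time_s: 14.75
position: [0.5257, -0.2674, 0.2025]
tcp_rot: [[-0.03, 1.0, -0.0], [1.0, 0.03, 0.0], [0.0, -0.0, -1.0]]
force: [0.3, 0.9, -1.2]
opening: 0.412
grasp_force: 30.0
camera_head [([251.5, 382.7], 0.72)]
nut_face [([251.7, 235.2], 0.75), ([229.3, 270.0], 0.39)]
socket_end [([213.8, 224.7], 0.63), ([237.0, 229.7], 0.53), ([229.5, 344.4], 0.51)]
```

View pics/c6.png

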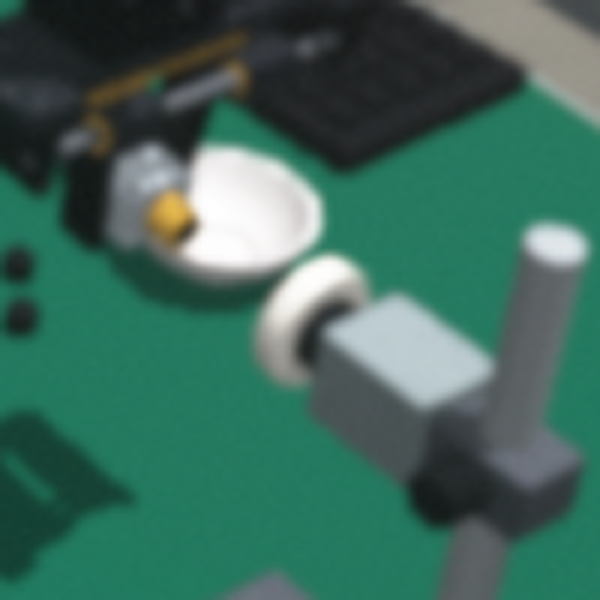

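The nut points at the ring lamp, with its face at about (365, 242), the gap is as planned, and nothing is touching. I'll hand it in.

```bash
python3 -c "
from rig import *
s=read_state(); print(s['time_s'],s['position'],s['grasp_force']); print(hand_in())"
```

```text
14.95 [ 0.52586894 -0.26758353  0.20261873] 29.99961077235639
the job is handed in; nothing more can be done
None
```

I handed the job in at 14.95 s: the lamp plunger was pressed to its stop and released, and the block device is held steady with its nut about 60 mm from the lens, by my measurements; no verdict came back, and I did not re-check the plunger or the round devices at the end.

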